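Function check of an emergency stop

TASK

Check the emergency stop on the test bench with your fingertips: push the big red mushroom button straight in until it latches and take the fingers off it so that it is seen to stay in, then push one of its two ribs round clockwise (seen from above) until the button springs back out, let it turn home, and finally press the green start button down and let it come up again. Push only: never grip a rib between the fingers, do not press the black button or press green while the red one is in, and leave the loose things where they lie.

Things in the scene. Friction and masses are not known exactly. Their poses are not given: they have to be found in the camera images.
- stop_top (a point): top centre of the red mushroom button, moving with it; z up along its axis, +x towards rib a, 112 mm above the worktop while out. The button is a red disc of 92 mm diameter, upper face 24 mm and underside 40 mm below this point. In its middle a cone, 47 mm wide at the disc and 20 mm wide at its flat top (this point), the place to press
- rib_a (a point): top of one of the two red ribs that stand upright on the disc, in one line through its centre; the point is 29 mm from the button's axis at mid rib, 108 mm above the worktop while out. The rib runs radially from 14 to 44 mm from the axis, is 12 mm thick and 20 mm high above the disc; its sides are upright. White arrows on the disc point clockwise. x axis along the ribs
- rib_b (a point): the same point on the other, equal rib, opposite rib a; either may be pushed
- stop_push (a joint): how far the red button is pushed in, m: 0 out, 0.0095 at its stop; pushed past about 0.0083 (5 to 6 N at the centre, untwisted) it latches and stays at about 0.008 when let go. Only twisting releases it; a spring of 2 to 5 N then lifts it back to 0, disc and ribs rising 8 mm
- stop_twist (a joint): turn of the red button about its vertical axis, rad: 0 at rest, growing clockwise seen from above, stop at 1.05. A light spring (0.012 N m at rest, 0.05 N m at the stop: 1 to 2 N at a rib) turns it back to 0 when let go. The latch lets go at about 0.4 to 0.5
- start_button_top (a point): top centre of the green push button, 32 mm diameter, 63 mm above the worktop; it stands 6 mm proud of its 48 mm aluminium collar, on a white and grey box 70x70x45 mm screwed to the worktop. Pressed straight down; z up
- start_button (a joint): how far the green button is pressed, m: 0 out, 0.006 at its stop, counts as pressed from 0.004; spring of 1.5 to 5 N returns it
- black_button_top (a point): top centre of a black push button, same size and box as the green one, to be left alone; the two boxes may stand in either order
- black_button (a joint): how far the black button is pressed, m: 0 out, 0.006 at its stop
- stop_station: the yellow and grey box below the red button, 116x116x56 mm, screwed to the worktop; origin under its centre, sides parallel to its x and y axes; a cable gland stands out 23 mm from its +x side. Untwisted, rib a points along its +x
- ipa_bottle: white squeeze bottle with a red nozzle, 47 mm wide, 134 mm tall, standing upright; origin under its base; to be left where it is
- pen_1: blue and white marker pen, 17x135x16 mm, lying; origin under its middle; to be left where it is
- solder_spool: spool with blue flanges, 58 mm across, 36 mm high, standing on a flange; origin under its centre; to be left where it is
- controller_0: black panel controller box, 87x48x48 mm; origin under its centre; to be left where it is

How it is judged:
By the outcome, as a careful person would: the job done as asked, in the order asked, and still so for the second after the job is handed in, with the robot touching nothing.
It also fails if it takes over 51 s, if anything falls off the work surface, if the arm or the gripper's body presses on something with over 40 N, if the wrist force passes 120 N, or if a joint passes its speed limit or range.

ROBOT

A 6-joint arm with a two-finger parallel gripper is mounted at the origin on a cart in front of the work surface, level with it; the furniture and walls round the work are solid. World frame = base frame: x ahead of the robot, y to its left, z up, the work surface at z = 0. Lengths are in mm, angles in rad, forces in N, time in s.
With the tool pointing down it reaches from about 400 to 925 mm from the base axis. Payload 12.5 kg.
Tool frame: the origin (TCP) lies at the very end of the fingers, on their centre line; the grasp point (between the pads) lies 19 mm behind it; z points along the fingers, y is the line along which they close (so a half turn about z gives the same grasp; the last joint's range is limited). The gripper opens to 95 mm and grips with 3 to 60 N. Pads are 20 mm wide; open, the fingers measure 119 mm over their backs; the gripper's body (75 mm by 180 mm) begins 59 mm behind the grasp point.
Start: joints at [-1.348, 0.491, 1.559, -0, 1.092, -0.106], TCP at [201.84, -591.53, 214.661] pointing down, gripper open.
Joint ranges: [-3.1, 3.1], [-0.84, 2.19], [0.05, 2.79], [-1.13, 4.28], [0.06, 2.93], [-2.69, 2.69]. Speed limits (rad/s): [2.22, 2.22, 2.79, 3.14, 3.14, 3.14].

INTERFACE

Orientations are given as [roll, pitch, yaw] about the fixed x, y, z axes, in that order (R = Rz(yaw) Ry(pitch) Rx(roll)).
In Python, from cell import state, imaging, env, spot_in, mark_of gives the robot as it stands. The module is installed in compiled form; this text tells all that it offers.
- The arm moves only by the tool step_arm, never from a script. Its argument "increments" is a list of rows, each an object with "slide": the shift along the tool's x, y, z in m, a list of three; "roll": the turn about the tool's z in rad. A call has 1 to 5 rows; each row is the pose to reach, as a shift and turn from the pose commanded when the call began, along the tool's axes at that moment; what a row does not reach only later rows make up. A row lasts 1/8 s, in which the tool goes at most 62.5 mm and 10.7 degrees, less where a joint would pass 70% of its speed; a pose out of reach is approached as far as the arm can. A call with a gripper value outside its range is refused whole. "fingers" is the opening, from 0 (shut) to 1 (fully open), set as the call begins (left out, the last holds). The fingers move at their own pace and stop on an object; the grip force is fixed at half the most. Time passes only in rows, so rows that repeat a pose let the fingers close. It gives the time, the measured TCP pose, the force, the opening and the grip force at its end, in the units of the state.
- state(): the state, without advancing time (a new reading comes with each control period).
- imaging.read_camera(name): name is "side" or "top" or "wrist"; returns a dict with "color" (480x640x3 uint8, red, green, blue), "z_map" (480x640 float32, mm along the optical axis (not along the pixel's ray), 0 where there is no reading), "intrinsics" (3x3 intrinsics, pixels), "camera_from_world" (4x4, takes a point from world to camera coordinates). Camera axes: x right, y up, looking along -z (the intrinsics and any distortion apply to the point x, -y, -z); pixel columns grow to the right and rows downward; lengths in mm; the calibration is good to about 2 mm. A picture is of the moment at which its call begins.
- env.job_done(): hands the job in; it is judged then, once.
Trained networks look in the newest picture that a camera, given by its name, has taken for a name from the list of things; names that differ only in an ending like _2 or _b are one class to them, and where a whole thing is asked for, a point or a joint stands for the part that bears it (a point fixed in the world has none). Each returns a list of dicts, best first, with "confidence" (0 to 1); they miss things now and then, are a little off and sometimes report something else, mostly with a low value. They report only what shows in the picture. A call takes as long as a camera call.
- spot_in(camera, target): "bbox" ([left, top, right, bottom] in pixels, round what is visible of it).
- mark_of(camera, target): "uv" ([column, row] in pixels: a listed point, or the origin of a listed thing).
The state is a dict: "t": time; "joints": joint angles; "qvel": joint speeds; "tau": joint torques, N m; "eef_pos": TCP position; "tcp_rot": TCP orientation; "ft_force": force on the tool from outside, world axes, zero at the start; "moment": the same for the moment, N m; "opening": opening from 0.0 (shut) to 1.0 (fully open); "grip_force": force on a finger pad.
Only numpy, scipy, OpenCV 4.12 (cv2) and the standard library are available. Lean on these libraries where they do the work, as an engineer would, in place of code of your own. Each camera call takes 0.05 s, during which the arm holds its last target. There are 200 camera calls.

## Working session

There is one attempt and no reset: what is moved stays moved. The work goes in short steps, Python scripts to look and compute and a tool call to move; the robot and the scene stay as the last step left them, time stands still between calls to the robot, and variables do not carry over. Pictures are saved under pics/ and viewed, at most 10 in all, crops included, and the job is handed in when it is done.

Besides the shell and the picture viewer there is one more tool, called after "Call:" in YAML: its name, and indented under it one key for each argument. step_arm: Moves the arm, as the interface text tells. Its arguments: {"type":"object","properties":{"increments":{"type":"array"},"fingers":{"type":"number"}},"required":["increments"]}

```bash
mkdir -p pics; cat > h.py <<'E'
import numpy as np, cv2
from cell import state, imaging, env, spot_in, mark_of
def unproj(im,uv,z=None):
    """world point of pixel: from depth map, or on plane z (mm)"""
    K=im["intrinsics"];T=np.linalg.inv(im["camera_from_world"])
    u,v=uv; d=np.array([(u-K[0,2])/K[0,0],-(v-K[1,2])/K[1,1],-1.])
    if z is None:
        r,c=int(round(v)),int(round(u)); p=im["z_map"][max(r-2,0):r+3,max(c-2,0):c+3]; p=p[p>0]
        s=np.median(p) if p.size else np.nan
    else:
        s=(z-T[2,3])/(T[:3,:3]@d)[2]
    return T[:3,:3]@(d*s)+T[:3,3]
def save(im,n): cv2.imwrite(f"pics/{n}.png",im["color"][:,:,::-1])
E
python3 - <<'E'
from h import *
for c in ["top","side"]:
    im=imaging.read_camera(c); save(im,c+"0")
    for n,z in [("stop_top",112),("rib_a",108),("start_button_top",63),("black_button_top",63),("stop_station",0),("ipa_bottle",0),("pen_1",0),("solder_spool",0),("controller_0",0)]:
        for m in mark_of(c,n)[:2]:
            print(c,n,np.round(m["confidence"],2),np.round(m["uv"]),np.round(unproj(im,m["uv"],z)),np.round(unproj(im,m["uv"])))
s=state();print(s)
E
```

```text
top stop_top 0.69 [356. 259.] [ 572. -256.  112.] [ 572. -256.  113.]
top rib_a 0.77 [358. 246.] [ 607. -260.  108.] [ 608. -261.   89.]
top rib_a 0.63 [360. 265.] [ 556. -265.  108.] [ 556. -265.  105.]
top start_button_top 0.46 [186. 245.] [610. 188.  63.] [610. 187.  66.]
top black_button_top 0.58 [181. 300.] [465. 201.  63.] [465. 201.  67.]
top stop_station 0.74 [359. 247.] [ 608. -273.    0.] [ 604. -265.   89.]
top stop_station 0.74 [359. 270.] [ 547. -272.    0.] [ 546. -263.  107.]
top ipa_bottle 0.59 [437. 297.] [ 471. -484.   -0.] [ 474. -466.   80.]
top pen_1 0.77 [266. 317.] [417. -18.   0.] [418. -19.  15.]
top solder_spool 0.86 [246. 178.] [798.  40.   0.] [792.  36.  35.]
top controller_0 0.7 [304. 215.] [ 696. -122.    0.] [ 691. -122.   44.]
side stop_top 0.82 [363. 206.] [ 578. -247.  112.] [ 580. -251.  109.]
side stop_top 0.32 [380. 209.] [ 537. -257.  112.] [ 541. -266.  106.]
side rib_a 0.77 [380. 210.] [ 538. -258.  108.] [ 540. -263.  105.]
side rib_a 0.68 [355. 200.] [ 611. -267.  108.] [ 687. -435.   -5.]
side start_button_top 0.67 [243. 336.] [606. 198.  6
[... 408 characters left out ...]
[700. -99.   0.] [622.  18. 111.]
{'t': 1.0, 'joints': array([-1.34757898e+00,  4.90908051e-01,  1.55887008e+00, -2.83882572e-05,
        1.09167820e+00, -1.05613731e-01]), 'qvel': array([ 0.00032531,  0.00055085,  0.00019033, -0.00131795, -0.00021444,
        0.0001107 ]), 'tau': array([-2.67636979e-04, -6.12475491e+01, -2.58429283e+01,  6.93701534e-02,
        4.47015767e-02,  8.35963107e-06]), 'eef_pos': array([ 201.85083348, -591.54733629,  214.66625914]), 'tcp_rot': array([3.14145975e+00, 3.94236082e-05, 3.28844157e-01]), 'ft_force': array([-0.26304976,  0.42750919,  0.2010032 ]), 'moment': array([ 0.01742667,  0.04705808, -0.01888425]), 'grip_force': 0.0, 'opening': 0.9999466119250742}
```

View pics/top0.png

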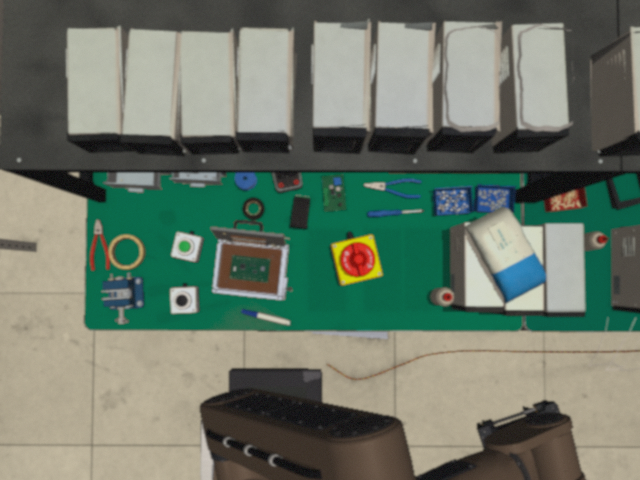

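View pics/side0.png

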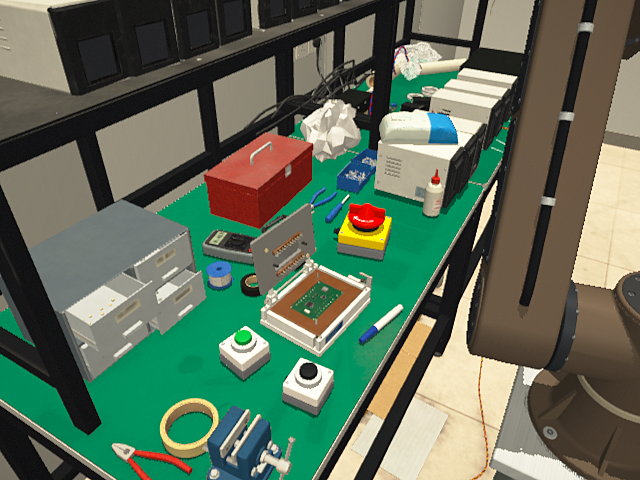

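Pictures: the red button is at about (357,260) in top and (363,215) in side, with its station turned slightly. Green is at (185,246) and black at (183,299). The bottle and the instrument stack lie to the right, so I will go above the red button with the fingers shut.

Call:
step_arm:
  increments:
    - {"slide": [0.03, -0.01, -0.045], "roll": 0}
    - {"slide": [0.08, -0.035, -0.085], "roll": 0}
    - {"slide": [0.135, -0.058, -0.085], "roll": 0}
    - {"slide": [0.19, -0.08, -0.085], "roll": 0}
    - {"slide": [0.245, -0.104, -0.085], "roll": 0}
  fingers: 0

```text
t: 1.62
eef_pos: [401.4, -412.5, 299.9]
tcp_rot: [3.141, -0.0, 0.329]
ft_force: [0.2, 0.8, -0.4]
opening: 0.534
grip_force: 0.0
```

Call:
step_arm:
  increments:
    - {"slide": [0.05, -0.02, 0], "roll": 0}
    - {"slide": [0.1, -0.043, 0], "roll": 0}
    - {"slide": [0.15, -0.064, 0], "roll": 0}
    - {"slide": [0.18, -0.08, 0], "roll": 0}
    - {"slide": [0.18, -0.08, 0], "roll": 0}

```text
t: 2.25
eef_pos: [545.8, -278.4, 299.4]
tcp_rot: [-3.141, 0.0, 0.332]
ft_force: [-0.6, 0.3, -0.1]
opening: 0.023
grip_force: 0.0
```

```bash
cat > look.py <<'E'
from h import *
import sys
im=imaging.read_camera("wrist"); save(im,sys.argv[1])
for n,z in [("stop_top",112),("rib_a",108),("stop_station",0),("start_button_top",63),("black_button_top",63)]:
    for m in mark_of("wrist",n)[:2]:
        print(n,np.round(m["confidence"],2),np.round(m["uv"]),np.round(unproj(im,m["uv"],z),1),np.round(unproj(im,m["uv"]),1))
s=state();print(s["t"],s["eef_pos"],s["tcp_rot"],s["ft_force"],s["opening"],s["joints"])
E
python3 look.py w1
```

```text
stop_top 0.89 [307. 179.] [ 575.6 -257.   112. ] [ 575.7 -257.   112.8]
stop_top 0.74 [ 64. 225.] [468.6 -68.8 112. ] [427.5 -15.    9. ]
rib_a 0.85 [310. 145.] [ 603.3 -250.4  108. ] [ 603.3 -250.4  108.7]
rib_a 0.72 [306. 213.] [ 546.8 -265.9  108. ] [ 546.9 -265.8  108.7]
stop_station 0.91 [311. 168.] [ 577.5 -258.2    0. ] [ 585.6 -257.6  111.5]
start_button_top 0.45 [462. 310.] [ 494.3 -454.7   63. ] [ 487.7 -465.8   40.4]
2.55 [ 544.01693912 -281.03692712  299.75472341] [3.14133740e+00 9.16714263e-06 3.27430656e-01] [ 0.098377   -0.28880363 -0.20070889] 0.004637533077292664 [-5.84595263e-01  4.02441943e-01  1.47458650e+00 -1.71490928e-04
  1.26436798e+00  6.58822122e-01]
```

View pics/w1.png

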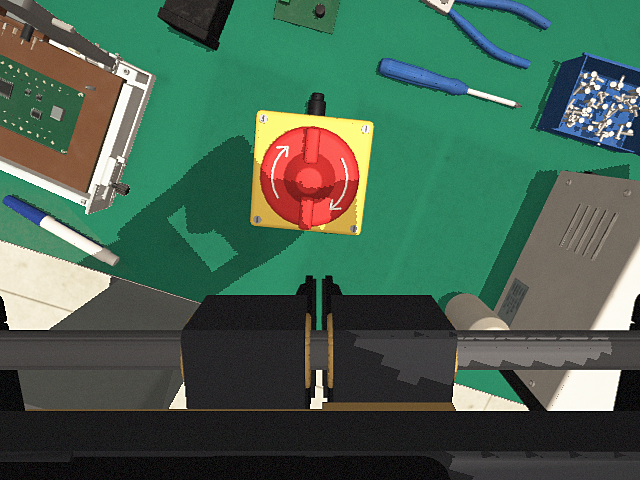

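The wrist view shows the red button at (308,178), rib a pointing up-image at (310,145) beside the cable gland, and rib b at (306,213). Its centre is about (575.4,-257.7) with yaw about 0.268. Next I align and descend.

Call:
step_arm:
  increments:
    - {"slide": [0.0365, -0.012, 0.04], "roll": 0.06}
    - {"slide": [0.0365, -0.012, 0.09], "roll": 0.06}
    - {"slide": [0.0365, -0.012, 0.14], "roll": 0.06}
    - {"slide": [0.0365, -0.012, 0.18], "roll": 0.06}
    - {"slide": [0.0365, -0.012, 0.18], "roll": 0.06}

```text
t: 3.18
eef_pos: [573.9, -257.1, 117.4]
tcp_rot: [-3.138, 0.004, 0.268]
ft_force: [0.8, -0.1, -0.4]
opening: 0.004
grip_force: 0.0
```

Call:
step_arm:
  increments:
    - {"slide": [0, 0, 0.003], "roll": 0}
    - {"slide": [0, 0, 0.006], "roll": 0}
    - {"slide": [0, 0, 0.009], "roll": 0}
    - {"slide": [0, 0, 0.011], "roll": 0}
    - {"slide": [0, 0, 0.011], "roll": 0}

```text
t: 3.8
eef_pos: [575.6, -257.2, 109.2]
tcp_rot: [3.141, -0.001, 0.269]
ft_force: [-0.1, -0.9, 5.3]
opening: 0.001
grip_force: 2.2
```

Call:
step_arm:
  increments:
    - {"slide": [0, 0, 0.002], "roll": 0}
    - {"slide": [0, 0, 0.004], "roll": 0}
    - {"slide": [0, 0, 0.006], "roll": 0}
    - {"slide": [0, 0, 0.0065], "roll": 0}
    - {"slide": [0, 0, 0.0065], "roll": 0}

```text
t: 4.42
eef_pos: [575.7, -257.2, 102.7]
tcp_rot: [3.141, -0.001, 0.269]
ft_force: [0.3, 0.3, 7.9]
opening: 0.006
grip_force: 4.5
```

Call:
step_arm:
  increments:
    - {"slide": [0, 0, 0.0007], "roll": 0}
    - {"slide": [0, 0, 0.0012], "roll": 0}
    - {"slide": [0, 0, 0.0012], "roll": 0}

```text
t: 4.8
eef_pos: [576.0, -257.4, 102.6]
tcp_rot: [3.14, -0.002, 0.269]
ft_force: [-1.9, 0.7, 18.0]
opening: 0.005
grip_force: 8.9
```

Call:
step_arm:
  increments:
    - {"slide": [0, 0, -0.01], "roll": 0}
    - {"slide": [0, 0, -0.04], "roll": 0}
    - {"slide": [-0.03, 0, -0.09], "roll": 0}
    - {"slide": [-0.05, 0, -0.13], "roll": 0}
    - {"slide": [-0.05, 0, -0.13], "roll": 0}

```text
t: 5.42
eef_pos: [526.9, -271.0, 233.7]
tcp_rot: [3.138, -0.003, 0.268]
ft_force: [-0.3, 0.5, -0.6]
opening: 0.006
grip_force: 0.0
```

```bash
python3 look.py w2 | grep -v button
```

```text
stop_top 0.64 [319. 164.] [ 577.4 -257.6  112. ] [ 577.  -257.7  104.4]
stop_top 0.4 [ 43. 242.] [471.1 -80.1 112. ] [425.  -15.4   1.8]
rib_a 0.95 [318. 208.] [ 546.5 -265.1  108. ] [ 545.4 -265.5  100.5]
rib_a 0.94 [321. 125.] [ 602.4 -251.5  108. ] [ 602.7 -251.5  100.8]
stop_station 0.96 [322. 157.] [ 578.2 -260.    -0. ] [ 582.1 -257.9  104.5]
5.725 [ 527.13918868 -269.91026897  229.51244257] [-3.13987210e+00  1.53844635e-03  2.69187334e-01] [ 0.4818944  -0.49637583  0.51235611] 0.005636746564478576 [-5.84717196e-01  4.30507682e-01  1.62190971e+00 -3.29953273e-05
  1.09148313e+00  7.16908370e-01]
```

View pics/w2.png

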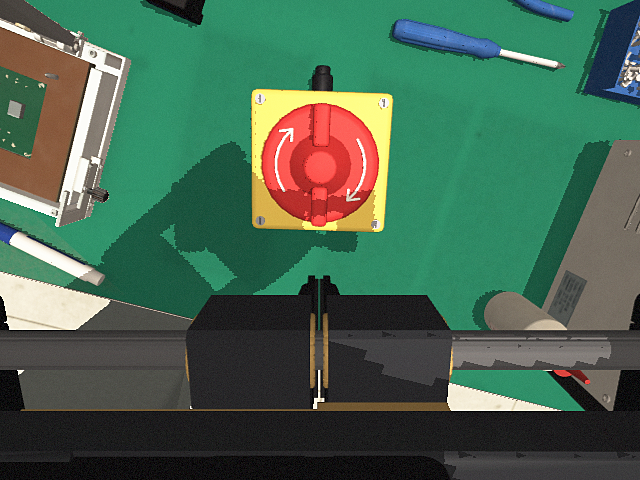

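The button stays latched: stop_top at (319,164) is now at z≈104.4, which is 8 mm in. Next I place the fingertips beside rib a, on its counter-clockwise side.

Call:
step_arm:
  increments:
    - {"slide": [0.045, -0.014, 0.03], "roll": 0}
    - {"slide": [0.085, -0.027, 0.06], "roll": 0}
    - {"slide": [0.085, -0.027, 0.1], "roll": 0}
    - {"slide": [0.085, -0.027, 0.137], "roll": 0}
    - {"slide": [0.085, -0.027, 0.137], "roll": 0}

```text
t: 6.35
eef_pos: [600.7, -220.7, 90.7]
tcp_rot: [-3.138, 0.005, 0.269]
ft_force: [0.3, 0.4, -0.5]
opening: 0.006
grip_force: 0.0
```

Call:
step_arm:
  increments:
    - {"slide": [0, 0.006, 0], "roll": 0}
    - {"slide": [0, 0.01, 0], "roll": 0}
    - {"slide": [0.0015, 0.0125, 0], "roll": 0.08}
    - {"slide": [0.0023, 0.0156, 0], "roll": 0.15}
    - {"slide": [0.003, 0.0185, 0], "roll": 0.22}

```text
t: 6.98
eef_pos: [610.2, -239.4, 95.4]
tcp_rot: [3.141, -0.002, 0.046]
ft_force: [-0.9, 0.9, 0.2]
opening: 0.005
grip_force: 0.5
```

Call:
step_arm:
  increments:
    - {"slide": [0.0012, 0.003, 0.001], "roll": 0.08}
    - {"slide": [0.0023, 0.0056, 0.002], "roll": 0.15}
    - {"slide": [0.003, 0.0085, 0.002], "roll": 0.225}
    - {"slide": [0.0037, 0.0114, 0.002], "roll": 0.3}
    - {"slide": [0.0042, 0.0154, 0.002], "roll": 0.4}

```text
t: 7.6
eef_pos: [615.3, -254.4, 93.5]
tcp_rot: [3.142, -0.002, -0.354]
ft_force: [0.3, 0.9, 1.6]
opening: 0.005
grip_force: 0.8
```

```bash
python3 - <<'E'
from h import *
for c in ("top","wrist"):
    im=imaging.read_camera(c); save(im,c+"3")
    for n in ["stop_top","rib_a"]:
        for m in mark_of(c,n)[:2]: print(c,n,round(m["confidence"],2),np.round(m["uv"]),np.round(unproj(im,m["uv"]),1))
s=state();print(s["t"],s["eef_pos"],s["tcp_rot"],s["ft_force"],s["moment"])
E
```

```text
wrist rib_a 0.72 [345. 297.] [ 646.6 -271.4  178.6]
7.9 [ 615.0456718  -254.11754568   92.78863047] [ 3.14134763e+00 -1.66727283e-03 -3.49535781e-01] [1.52124283 1.01764926 3.33236581] [ 0.06824084 -0.17094702  0.02857742]
```

View pics/wrist3.png

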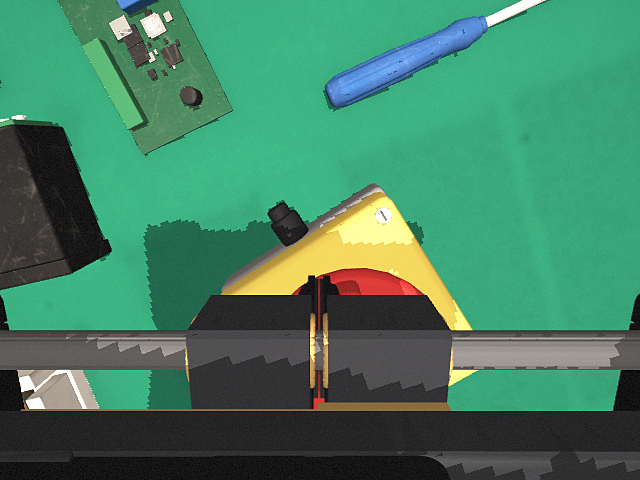

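The wrist view shows the fingertips beside the rib near (330,290), with the button mostly hidden. The upward force suggests the button is rising against the fingers, so I'll give it some height and see.

Call:
step_arm:
  increments:
    - {"slide": [0, 0, -0.003], "roll": 0}
    - {"slide": [0, 0, -0.003], "roll": 0}
    - {"slide": [0, 0, -0.003], "roll": 0}

```text
t: 8.28
eef_pos: [614.8, -253.8, 95.0]
tcp_rot: [3.142, -0.0, -0.351]
ft_force: [1.3, 0.6, 3.1]
opening: 0.005
grip_force: 1.4
```

Call:
step_arm:
  increments:
    - {"slide": [0, 0, -0.002], "roll": 0}
    - {"slide": [0, 0, -0.004], "roll": 0}
    - {"slide": [0, 0, -0.005], "roll": 0}
    - {"slide": [0, 0, -0.005], "roll": 0}

```text
t: 8.78
eef_pos: [614.3, -253.8, 99.7]
tcp_rot: [3.142, 0.001, -0.351]
ft_force: [-0.1, 0.6, 0.4]
opening: 0.006
grip_force: 0.3
```

```bash
python3 - <<'E'
from h import *
for c in ("side","top"):
    im=imaging.read_camera(c)
    if c=="side": cv2.imwrite("pics/side4.png",cv2.resize(im["color"][120:280,260:460,::-1],None,fx=4,fy=3.75,interpolation=cv2.INTER_CUBIC)[:600])
    for n in ["stop_top","rib_a"]:
        for m in mark_of(c,n)[:2]: print(c,n,round(m["confidence"],2),np.round(m["uv"]),np.round(unproj(im,m["uv"]),1))
s=state();print(s["t"],s["eef_pos"],s["tcp_rot"],s["ft_force"],s["moment"])
E
```

```text
side stop_top 0.64 [243. 338.] [601.7 202.6  65.4]
side stop_top 0.61 [365. 206.] [ 576.8 -253.8  109.2]
side rib_a 0.96 [356. 200.] [ 601.6 -253.1  117.7]
side rib_a 0.85 [377. 212.] [ 544.1 -250.6  104.1]
top rib_a 0.63 [267. 317.] [416.7 -22.9  12.6]
9.075 [ 614.56073246 -253.87911148   99.83173175] [ 3.14154200e+00  2.73785443e-04 -3.51191848e-01] [-0.14814243  1.38494626 -0.08723958] [ 0.12444543  0.07150759 -0.02031763]
```

View pics/side4.png

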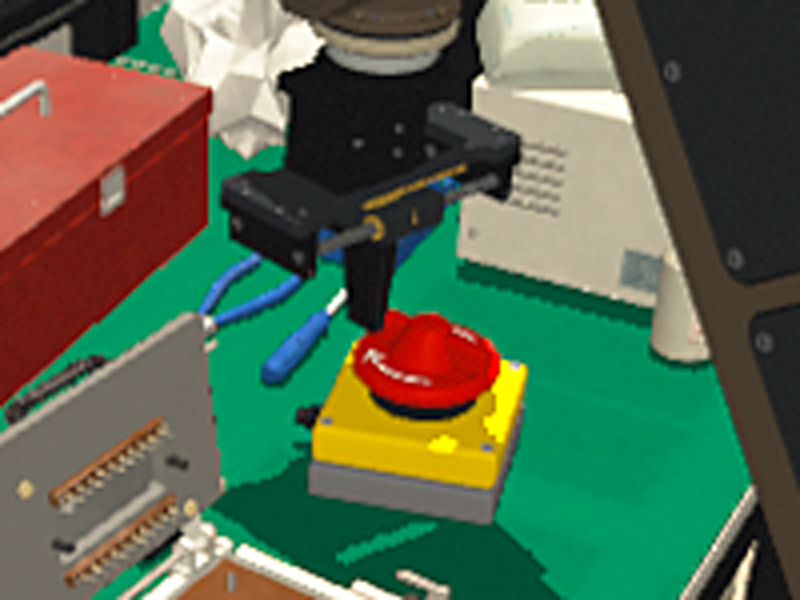

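The side crop shows the disc at about (430,360) risen, with a dark gap under it and the rib turned: it has released. Next I back the fingers off and look.

Call:
step_arm:
  increments:
    - {"slide": [0, -0.02, 0], "roll": 0}
    - {"slide": [0, -0.045, -0.005], "roll": 0}
    - {"slide": [-0.02, -0.045, -0.055], "roll": 0}
    - {"slide": [-0.06, -0.03, -0.1], "roll": -0.18}
    - {"slide": [-0.09, -0.01, -0.13], "roll": -0.36}

```text
t: 9.7
eef_pos: [533.1, -212.1, 231.9]
tcp_rot: [3.141, -0.002, 0.016]
ft_force: [-0.7, -1.3, 0.2]
opening: 0.004
grip_force: 0.0
```

Call:
step_arm:
  increments:
    - {"slide": [0, 0, 0], "roll": -0.13}
    - {"slide": [0, 0, 0], "roll": -0.26}
    - {"slide": [0, 0, 0], "roll": -0.26}

```text
t: 10.07
eef_pos: [533.9, -212.7, 230.1]
tcp_rot: [3.141, -0.0, 0.269]
ft_force: [-0.4, -0.9, 0.4]
opening: 0.006
grip_force: 0.0
```

```bash
python3 look.py w5; python3 - <<'E'
from h import *
for c in ("top",):
    im=imaging.read_camera(c)
    for n in ["stop_top","rib_a","start_button_top"]:
        for m in mark_of(c,n)[:2]: print(c,n,round(m["confidence"],2),np.round(m["uv"]),np.round(unproj(im,m["uv"]),1))
E
```

```text
stop_top 0.65 [396. 200.] [ 574.7 -257.   112. ] [ 574.7 -256.9  112.3]
rib_a 0.7 [394. 240.] [ 546.2 -265.7  108. ] [ 546.4 -265.5  108.7]
stop_station 0.57 [374. 179.] [ 577.8 -255.3    0. ] [ 583.3 -240.7   95.2]
black_button_top 0.56 [398. 200.] [ 570.8 -268.9   63. ] [ 575.2 -258.   112.3]
10.375 [ 533.68902391 -213.36344467  229.7994866 ] [-3.14155001e+00  1.44221372e-04  2.67770080e-01] [-0.12008595  0.0325477   0.14235621] 0.0015152917265499348 [-4.95201866e-01  4.04178578e-01  1.66569410e+00 -7.83998129e-05
  1.07185369e+00  8.07861902e-01]
top stop_top 0.64 [358. 255.] [ 568.7 -227.5  520.3]
top rib_a 0.62 [357. 245.] [ 609.1 -260.3   92.4]
top start_button_top 0.61 [184. 243.] [614.1 193.3  66.9]
```

View pics/w5.png

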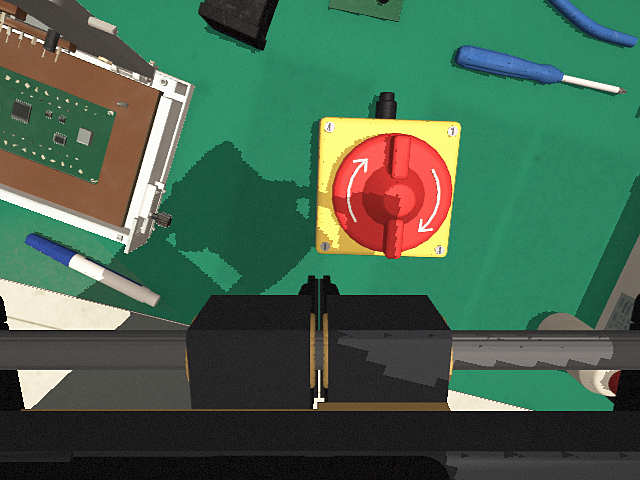

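The button stands out again (z≈112.3) and home: its ribs are at (400,155) and (394,240), in line with the gland. Now over to the green button, high above the open case.

Call:
step_arm:
  increments:
    - {"slide": [0.0, 0.0, -0.05], "roll": 0}
    - {"slide": [0.015, -0.04, -0.075], "roll": 0}
    - {"slide": [0.032, -0.09, -0.08], "roll": 0}
    - {"slide": [0.05, -0.14, -0.08], "roll": 0}
    - {"slide": [0.068, -0.19, -0.08], "roll": 0}

```text
t: 11.2
eef_pos: [548.6, -10.8, 310.1]
tcp_rot: [3.141, -0.0, 0.268]
ft_force: [1.3, -0.5, -0.1]
opening: 0.001
grip_force: 0.0
```

Call:
step_arm:
  increments:
    - {"slide": [0.017, -0.048, 0], "roll": 0}
    - {"slide": [0.034, -0.096, 0], "roll": 0}
    - {"slide": [0.051, -0.144, 0], "roll": 0}
    - {"slide": [0.067, -0.185, 0.02], "roll": 0}
    - {"slide": [0.067, -0.185, 0.05], "roll": 0}

```text
t: 11.82
eef_pos: [564.3, 186.6, 259.6]
tcp_rot: [-3.141, -0.002, 0.272]
ft_force: [0.0, -0.5, -0.1]
opening: 0.004
grip_force: 0.0
```

Call:
step_arm:
  increments:
    - {"slide": [0, 0, 0], "roll": 0}

```text
t: 11.95
eef_pos: [563.3, 184.1, 258.2]
tcp_rot: [-3.141, 0.004, 0.269]
ft_force: [0.3, 0.8, 0.3]
opening: 0.005
grip_force: 0.0
```

```bash
python3 look.py w6
```

```text
start_button_top 0.89 [318. 164.] [607.5 197.4  63. ] [607.8 197.5  67.5]
12.25 [564.56029871 183.43244913 261.06670161] [ 3.14140062e+00 -1.79334031e-03  2.67944145e-01] [ 0.42309823 -0.22412194  0.25597821] 0.004975291019570081 [ 2.02942497e-01  4.02525671e-01  1.57913569e+00 -8.20307537e-05
  1.15812927e+00  1.50582768e+00]
```

View pics/w6.png

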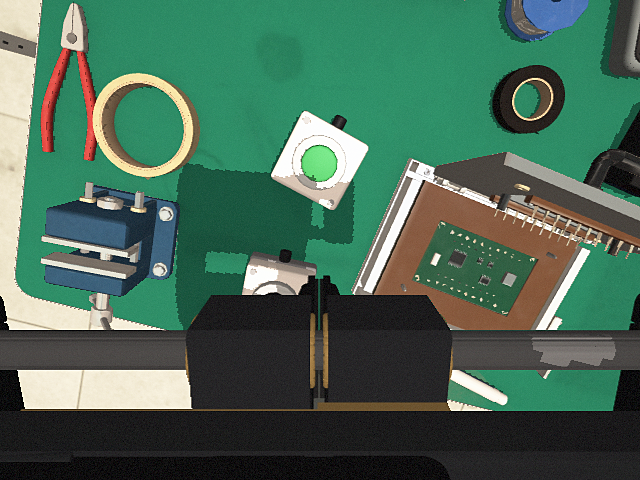

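The green button is at (318,164), about (607.5,197.4), with the black one below at (275,285). I will turn the gripper 0.6 rad so its body stays off the open case lid to the right, then descend.

Call:
step_arm:
  increments:
    - {"slide": [0.02, -0.001, 0.01], "roll": 0.15}
    - {"slide": [0.045, -0.002, 0.03], "roll": 0.3}
    - {"slide": [0.045, -0.002, 0.05], "roll": 0.45}
    - {"slide": [0.045, -0.002, 0.08], "roll": 0.6}
    - {"slide": [0.045, -0.002, 0.12], "roll": 0.6}

```text
t: 12.88
eef_pos: [607.8, 197.5, 140.3]
tcp_rot: [-3.14, -0.002, -0.334]
ft_force: [0.6, -0.7, 0.3]
opening: 0.005
grip_force: 0.0
```

Call:
step_arm:
  increments:
    - {"slide": [0, 0, 0.03], "roll": 0}
    - {"slide": [0, 0, 0.055], "roll": 0}
    - {"slide": [0, 0, 0.065], "roll": 0}
    - {"slide": [0, 0, 0.068], "roll": 0}
    - {"slide": [0, 0, 0.068], "roll": 0}

```text
t: 13.5
eef_pos: [607.5, 197.7, 72.8]
tcp_rot: [-3.141, -0.001, -0.331]
ft_force: [-0.0, -0.2, 0.0]
opening: 0.004
grip_force: 0.0
```

Call:
step_arm:
  increments:
    - {"slide": [0, 0, 0.004], "roll": 0}
    - {"slide": [0, 0, 0.007], "roll": 0}
    - {"slide": [0, 0, 0.0095], "roll": 0}
    - {"slide": [0, 0, 0.0115], "roll": 0}
    - {"slide": [0, 0, 0.0115], "roll": 0}

```text
t: 14.12
eef_pos: [607.3, 197.8, 61.2]
tcp_rot: [-3.141, -0.001, -0.331]
ft_force: [-1.5, -0.8, 10.1]
opening: 0.007
grip_force: 4.9
```

Call:
step_arm:
  increments:
    - {"slide": [0, 0, 0.0015], "roll": 0}
    - {"slide": [0, 0, 0.003], "roll": 0}
    - {"slide": [0, 0, 0.003], "roll": 0}

```text
t: 14.5
eef_pos: [607.5, 197.8, 60.8]
tcp_rot: [-3.14, -0.002, -0.331]
ft_force: [-8.9, -3.8, 33.6]
opening: 0.002
grip_force: 17.0
```

Hard stop at 61, which fits the depth reading of the top at 67: fully pressed. Releasing.

Call:
step_arm:
  increments:
    - {"slide": [0, 0, -0.004], "roll": 0}
    - {"slide": [0, 0, -0.02], "roll": 0}
    - {"slide": [0, 0, -0.07], "roll": 0}
    - {"slide": [-0.04, -0.02, -0.13], "roll": 0}
    - {"slide": [-0.08, -0.02, -0.19], "roll": 0}

```text
t: 15.12
eef_pos: [547.9, 238.5, 231.0]
tcp_rot: [3.141, 0.001, -0.331]
ft_force: [0.5, 0.6, 0.2]
opening: 0.002
grip_force: 0.0
```

Call:
step_arm:
  increments:
    - {"slide": [0, 0, 0], "roll": 0}
    - {"slide": [0, 0, 0], "roll": 0}

```text
t: 15.38
eef_pos: [548.7, 237.8, 229.2]
tcp_rot: [3.141, 0.0, -0.331]
ft_force: [-0.0, 0.2, -0.8]
opening: 0.002
grip_force: 0.0
```

```bash
python3 look.py w7; python3 - <<'E'
from h import *
for c in ("top","side"):
    im=imaging.read_camera(c)
    for n in ["stop_top","rib_a","start_button_top","black_button_top","pen_1","solder_spool","ipa_bottle","controller_0"]:
        for m in mark_of(c,n)[:2]: print(c,n,round(m["confidence"],2),np.round(m["uv"]),np.round(unproj(im,m["uv"]),1))
E
```

```text
rib_a 0.61 [390. 302.] [483.8 204.1 108. ] [577.5 212.6 317.2]
start_button_top 0.59 [345. 138.] [607.1 196.7  63. ] [607.2 197.   67.4]
black_button_top 0.8 [389. 302.] [464.  202.9  63. ] [577.6 212.8 317.1]
15.675 [549.03572858 237.58558308 228.36788939] [ 3.14045125e+00  1.42139707e-03 -3.31821062e-01] [-0.37364284  0.33516273  0.14974036] 0.008812072953659475 [ 2.98059669e-01  4.40105820e-01  1.60874100e+00 -9.57477615e-05
  1.09456681e+00  2.20072022e+00]
top stop_top 0.74 [356. 257.] [ 577.7 -254.9  112.3]
top stop_top 0.59 [359. 259.] [ 572.9 -262.6  111. ]
top rib_a 0.78 [362. 268.] [ 550.4 -270.6   98.1]
top rib_a 0.63 [358. 245.] [ 608.9 -260.8   90.2]
top start_button_top 0.61 [184. 243.] [615.7 195.   66.4]
top black_button_top 0.58 [181. 300.] [465.5 198.2  68.3]
top pen_1 0.69 [268. 317.] [418.2 -25.2  15.2]
top solder_spool 0.66 [250. 179.] [789.1  24.9  36.4]
top ipa_bottle 0.87 [437. 294.] [ 482.9 -467.4   80. ]
top ipa_bottle 0.16 [248. 177.] [794.2  31.3  33.2]
top controller_0 0.89 [303. 217.] [ 685.7 -118.1   45.7]
side stop_top 0.63 [363. 205.] [ 583.7 -257.8  109.3]
side rib_a 0.6 [355. 202.] [ 680.3 -426.8   -2.8]
side rib_a 0.55 [380. 208.] [ 605.7 -433.6   -4.3]
side start_button_top 0.66 [244. 336.] [603.5 198.5  65.1]
side start_button_top 0.65 [366. 208.] [ 571.6 -248.   107.7]
side black_button_top 0.53 [308. 368.] [465.7 203.5  65.9]
side black_button_top 0.49 [381. 211.] [ 537.8 -261.9  103.3]
side pen_1 0.71 [381. 329.] [414.7  -2.9   0.8]
side solder_spool 0.58 [218. 284.] [780.8  62.7   9.7]
side solder_spool 0.4 [431. 214.] [ 466.1 -464.3    5.6]
side ipa_bottle 0.88 [428. 212.] [ 475.9 -461.8   11.6]
side controller_0 0.57 [354. 200.] [ 689.4 -434.6   -2.3]
side controller_0 0.42 [378. 211.] [ 544.1 -260.4  102.6]
```

View pics/w7.png

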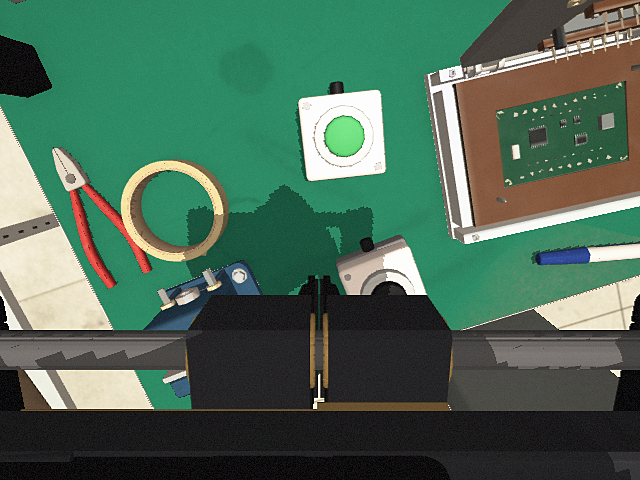

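Green at (344,136) is back up (67.4 mm, as before), red is out and home, and the rest hasn't moved. Handing in.

```bash
python3 -c "
from cell import env
print(env.job_done())"
```

```text
the job is handed in; nothing more can be done
None
```

The job is handed in: I latched the red button and saw it stay in, twisted it clockwise by rib a until it sprang out and turned home, then pressed the green button to its stop and let it up; nothing else was disturbed, and it took about 16 s by the robot's clock.

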